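Close the sample case and scan it out

ROBOT

A 6-joint arm with a two-finger parallel gripper is mounted at the origin on the work surface. World frame = base frame: x ahead of the robot, y to its left, z up, the work surface at z = 0. Lengths are in m, angles in degrees, forces in N, time in s.
With the tool pointing down it reaches from about 0.3 to 0.75 m from the base axis. Payload 8.5 kg.
Tool frame: the origin (TCP) lies midway between the tips of the shut fingers; the grasp point (between the pads) lies grasp_offset behind it (grasp_offset is the distance from the TCP to the grasp point, in m); z points along the fingers, y is the line along which they close (so a half turn about z gives the same grasp; the last joint's range is limited). The gripper opens to 85 mm and grips with 20 to 120 N. Pads are 22 mm wide; open, the fingers measure 114 mm over their backs; the gripper's body (76 mm by 85 mm) begins 54 mm behind the grasp point. The pads swing forward as they close: fully open they stand 13 mm farther back than shut.
Start: joints at [51.205, 21.807, 74.336, -0, 83.858, -12.336], TCP at [0.245, 0.492, 0.231] pointing down, gripper open.
Joint ranges: [-178.18, 178.18], [-50.72, 133.34], [12.68, 142.11], [-81.47, 261.47], [9.98, 163.14], [-165.26, 165.26]. Speed limits (degrees/s): [136.94, 136.94, 180, 180, 180, 180].

INTERFACE

Orientations are given as a 3x3 rotation matrix whose columns are the frame's x, y, z axes.
In Python, from rig import observe, get_image, camera_params, close_job, grasp_offset gives the robot as it stands.
- The arm moves only by the shell command python3 -m handwheel 'ROWS' [OPENING] [FORCE]. ROWS is JSON, a list of rows, each a list of 2 entries, a list of its own where there are three numbers: the shift along the tool's x, y, z as a fraction of full scale, then the turn, a rotation vector about the tool's x, y, z as a fraction of full scale. In form: [[[dx, dy, dz], [ax, ay, az]], ...]. A call has 1 to 10 rows; each row is the pose to reach, as a shift and turn from the pose commanded when the call began, along the tool's axes at that moment, turning the shorter way round; what a row does not reach only later rows make up. Full scale, the value 1, is 0.5 m for a shift and pi rad for a turn. A row lasts 1/10 s, in which the tool goes at most 50 mm and 8.59 degrees, less where a joint would pass 70% of its speed; a pose out of reach is approached as far as the arm can. A call with a number of a shift or a turn outside -1 to 1 is refused whole. A call with a gripper value outside its range is refused whole. OPENING is the opening, from 0 (shut) to 1 (fully open), set as the call begins (- or left out, the last holds). The fingers move at their own pace and stop on an object; FORCE is the grip in N (left out, the last holds). Time passes only in rows, so rows that repeat a pose let the fingers close. It gives the time, the measured TCP pose, the force, the opening and the grip force at its end, in the units of the state.
- observe(): the state, without advancing time (a new reading comes with each control period).
- get_image(name): name is "scene" or "top" or "wrist"; returns (picture, depth): 400x640x3 uint8, red, green, blue; 400x640 float32, m along the optical axis (not along the pixel's ray), 0 where there is no reading.
- camera_params(name): a dict with "K" (3x3 intrinsics, pixels), "R" (3x3) and "t" (3): a world point X has camera coordinates R X + t. Camera axes: x right, y down, z forward; pixel columns grow to the right and rows downward; lengths in m; the calibration is good to about 2 mm. A picture is of the moment at which its call begins: read the wrist's pose just before it. camera_params takes no time and is no camera call; for the wrist camera it gives the pose at the moment of the call.
- close_job(): hands the job in; it is judged then, once.
The state is a dict: "time_s": time; "q": joint angles; "qvel": joint speeds; "joint_efforts": joint torques, N m; "position": TCP position; "tool_rot": TCP orientation; "ft_force": force on the tool from outside, world axes, zero at the start; "wrist_torque": the same for the moment, N m; "grip_width": finger opening in m; "gripper_force": force on a finger pad.
Only numpy, scipy, OpenCV 4.12 (cv2) and the standard library are available. Lean on these libraries where they do the work, as an engineer would, in place of code of your own. Each camera call takes 0.05 s, during which the arm holds its last target. There are 200 camera calls.

TASK

Press the open lid of the sample case fully shut. Then lift the barcode scanner off its rest and hold it still for at least a second with its window pointing squarely at the middle of the barcode label on the lid, about 8 cm from it, never letting the scanner touch the case. Lay the scanner back on its rest as you found it, and leave the bottles and the jar standing where they are.

Things in the scene. Friction and masses are not known exactly. Their poses are not given: they have to be found in the camera images.
- case: Grey plastic open box 170 (x) x 240 (y) x 100 mm high with small bottles in it, fixed to the bench. Origin: centre of its underside; z up. The lid is hinged along its +x top rim.
- lid (a joint): Angle of the case's flat lid (174 x 244 x 8 mm), rad: 0 = lying fully shut on the case (its top 108 mm above the bench), larger = swung up about the +x rim; at 1.57 it stands upright. A friction hinge keeps it where it is left and yields to a push of 2 to 4 N at the free edge.
- lid_hinge (a point): Point on the lid's hinge axis, at mid-length, 100 mm above the bench. Axes are those of the lid: y along the hinge, -x from the hinge to the free edge, z out of the lid's outer face (up when shut).
- lid_edge (a point): Middle of the lid's free edge, on its outer face, 174 mm from the hinge axis. A small black lip 70 mm long sticks out 6 mm beyond it. Axes as lid_hinge.
- barcode (a point): Centre of the barcode label: white paper 44 x 64 mm with black bars, on the outer face of the lid, nearer one end (75 mm from the hinge, 55 mm to the lid's +y side of the middle). z points out of the label. The larger plain buff sticker on the other half of the lid is not it.
- scanner: Grey cordless scanner, about 0.2 kg, loose, lying level on its rest. Straight handle 170 long (x) x 28 wide (y) x 26 mm high (z); a head 50 wide x 30 mm thick at its +x end is bent 60 degrees down, reaching 52 mm below the handle's underside. Origin: middle of the handle's underside.
- scanner_grip (a point): Centre of the handle, 13 mm above its underside, midway between the forks of the rest and near the centre of mass; the place to grip, across y. Axes as the scanner.
- window (a point): Centre of the dark window at the end of the scanner's head, at (116.5, 0, -39.8) mm from the scanner's origin. x points out of the window along the line of sight (60 degrees below the handle's +x axis), y along the scanner's y.
- rest: Fixed stand: dark base 170 (x) x 90 (y) x 12 mm with two upright aluminium forks 12 mm thick at x = -55 and +55 mm. Each fork has a flat seat 85 mm up between two prongs, 34 mm apart inside and flared to about 54 mm at the top, 112 mm up. Origin: centre of the base's underside. As found, the scanner's x and y axes are those of the rest, its head hanging past the +x end.
- rest_seat (a point): Middle of the rest between the forks, at the height of the seats (85 mm): where the scanner's origin lies when it is at rest there. Axes as the rest.
- spray_bottle: White bottle with a blue trigger head, 68 mm across, 176 mm high, standing loose. Origin: centre of its foot.
- squat_jar: White jar with a lid, 70 mm across, 90 mm high, standing loose. Origin: centre of its foot.
- open_bottle: White bottle without a cap, 60 mm across, 150 mm high, standing loose. Origin: centre of its foot.
There are look-alikes about, which are no part of the job. Leave any green or red look-alike of the scanner alone.

How it is judged (in metres and radians):
On the way, in this order (a step that is already met when the one before it is completed fails the run):
1. the lid is shut (within 0.06 rad) while the scanner is still on its rest (value of joint lid below 0.06 rad and distance of scanner from where it was at the start of the episode below 0.02 m), for 0.2 s.
2. the scanner's line of sight passes within 18 mm of the label's centre, window 40 to 120 mm from it, within 25 degrees of square, held still for a second (0.9 s counted) (x of barcode in the frame of window between 0.04 and 0.12 m and y of barcode in the frame of window between -0.018 and 0.018 m and z of barcode in the frame of window between -0.018 and 0.018 m and angle between the x axis of window and the z axis of barcode, either way round below 0.44 rad and linear speed of scanner below 0.02 m/s and angular speed of scanner below 0.15 rad/s and value of joint lid below 0.06 rad), for 0.9 s.
At the end, for the whole second after the job is handed in: The lid is shut (within 0.06 rad); the scanner lies still and upright on both forks, its head past the rest's +x end, within 25 mm along and 9 mm across of the middle, level and in line within 0.12 rad; bottles and jar stand within 25 mm of where they were (value of joint lid below 0.06 rad and x of scanner in the frame of rest_seat between -0.025 and 0.025 m and y of scanner in the frame of rest_seat between -0.009 and 0.009 m and z of scanner in the frame of rest_seat between -0.005 and 0.006 m and x of window in the frame of rest_seat above 0.06 m and angle between the x axis of scanner and the x axis of rest, either way round below 0.12 rad and angle between scanner's own z axis and vertical below 0.12 rad and linear speed of scanner below 0.01 m/s and distance of each of spray_bottle, squat_jar, open_bottle from where it was at the start of the episode below 0.025 m and angle between each of spray_bottle, squat_jar, open_bottle's own z axis and vertical below 0.15 rad); the robot touches nothing.
It fails at once if the scanner touches the case or its lid (contact force between scanner and case above 0.5 N).
It fails at once if the scanner is dropped onto the bench (height (world z) of scanner below 0.06 m).
It fails at once if a bottle or the jar is knocked over or shoved away (distance of any of spray_bottle, squat_jar, open_bottle from where it was at the start of the episode above 0.04 m or angle between any of spray_bottle, squat_jar, open_bottle's own z axis and vertical above 0.4 rad).
It also fails if it takes over 72 s, if anything falls off the work surface, if the arm or the gripper's body presses on something with over 40 N, if the wrist force passes 120 N, or if a joint passes its speed limit or range.

## Working session

There is one attempt and no reset: what is moved stays moved. The work goes in short steps, Python scripts to look and compute and a shell command to move; the robot and the scene stay as the last step left them, time stands still between calls to the robot, and variables do not carry over. Pictures are saved under pics/ and viewed, at most 10 in all, crops included, and the job is handed in when it is done.

```bash
mkdir -p pics; cat > h.py <<'E'
import numpy as np,cv2
from rig import *
def snap(n):
    p=camera_params(n); im,d=get_image(n); np.savez(f'pics/{n}.npz',im=im,d=d,**{k:np.array(p[k]) for k in 'KRt'}); return im,d,p
def load(n):
    z=np.load(f'pics/{n}.npz'); return z['im'],z['d'],{k:z[k] for k in 'KRt'}
def cloud(d,p):
    K,R,t=[np.array(p[k]) for k in 'KRt']
    v,u=np.indices(d.shape); P=np.stack([(u-K[0,2])/K[0,0]*d,(v-K[1,2])/K[1,1]*d,d],-1)
    return (P-t)@R
def proj(X,p):
    c=np.array(p['R'])@X+p['t']; c=np.array(p['K'])@c; return c[:2]/c[2]
def ray(u,v,p,z):
    K,R,t=[np.array(p[k]) for k in 'KRt']; o=-R.T@t; r=R.T@np.linalg.inv(K)@[u,v,1]; return o+r*(z-o[2])/r[2]
E
python3 - <<'E'
from h import *
o=observe();print({k:np.round(v,3).tolist() for k,v in o.items()},grasp_offset)
for n in('scene','top'):
    im,d,p=snap(n); cv2.imwrite(f'pics/{n}1.png',im[...,::-1]); print(n,-p['R'].T@p['t'] if hasattr(p['R'],'T') else p,(d>0).mean())
E
```

```text
{'time_s': 0.0, 'q': [51.207, 21.843, 74.388, -0.0, 83.857, -12.335], 'qvel': [-0.069, -0.036, 0.082, 0.033, -0.029, -0.057], 'joint_efforts': [0.001, -44.846, -23.128, -0.0, 0.005, -0.0], 'position': [0.245, 0.492, 0.231], 'tool_rot': [[-0.895, 0.446, -0.001], [0.446, 0.895, -0.001], [0.0, -0.001, -1.0]], 'ft_force': [0.424, 0.08, -0.241], 'wrist_torque': [0.003, 0.048, 0.039], 'gripper_force': 0.0, 'grip_width': 0.085} 0.0187
scene [1.19644769 0.00812845 1.14847971] 0.99598828125
top [ 0.25240149 -0.15183395  1.26143958] 0.99586328125
```

View pics/scene1.png

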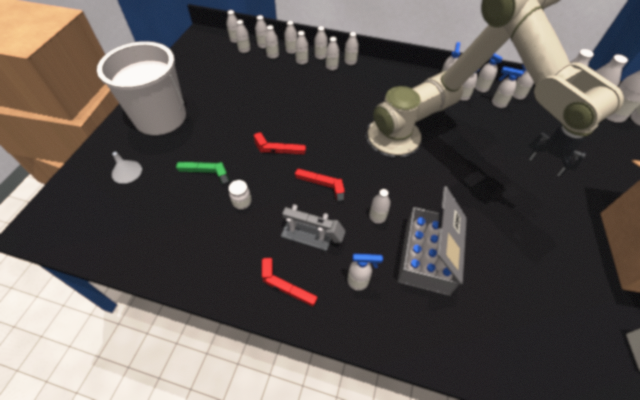

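View pics/top1.png

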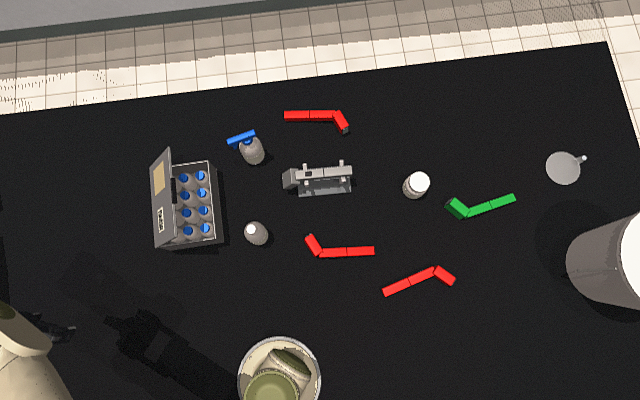

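The scene view shows the case at (435,250) with its lid past upright. The rest and scanner are at (312,228), head towards the case. The bottles are at (360,272) and (380,207), and the jar is at (240,195). In the top view the scanner is at (288–352, 175), the lid at (162,200), the barcode at (160,220) and the buff sticker at (158,178).

```bash
python3 - <<'E'
from h import *
it,dt,pt=load('top'); isc,ds,ps=load('scene')
Ct=cloud(dt,pt);Cs=cloud(ds,ps)
print('K',pt['K'][0,0],ps['K'][0,0])
def box(C,u0,u1,v0,v1): return C[v0:v1,u0:u1]
# scanner region
c=box(Ct,275,362,150,205).reshape(-1,3); col=box(it,275,362,150,205).reshape(-1,3)
h,e=np.histogram(c[:,2],np.arange(0,.13,.008));print('z hist',list(zip(np.round(e,3),h)))
m=(c[:,2]>.104)&(c[:,2]<.118);r=cv2.minAreaRect(c[m][:,:2].astype('f4')*1000);print('high rect',r, np.median(c[m][:,2]))
m=(c[:,2]>.006)&(c[:,2]<.018);r=cv2.minAreaRect(c[m][:,:2].astype('f4')*1000);print('base rect',r,m.sum())
for n,C,b in(('top',Ct,(145,230,145,255)),('scene',Cs,(395,470,185,295))):
    c=box(C,*b).reshape(-1,3); 
    h,e=np.histogram(c[:,2],np.arange(0,.30,.02));print(n,'case z',h)
    for lo,hi in((.085,.105),(.12,.15),(.18,.21),(.22,.25),(.25,.30)):
        q=c[(c[:,2]>lo)&(c[:,2]<hi)]
        if len(q):print(lo,len(q),np.round(np.percentile(q[:,:2],[2,50,98],axis=0),3).tolist(),q[:,2].max())
for n,b in(('spray',(225,267,128,168)),('open',(240,272,218,248)),('jar',(398,434,168,202))):
    c=box(Ct,*b).reshape(-1,3);q=c[c[:,2]>.03];print(n,np.round([q.min(0),np.median(q,0),q.max(0)],3).tolist())
a=cv2.resize(it[120:260,140:370],None,fx=3,fy=3,interpolation=cv2.INTER_CUBIC)
cv2.imwrite('pics/c1.png',a[...,::-1])
b=cv2.resize(isc[180:310,270:475],None,fx=3,fy=3,interpolation=cv2.INTER_CUBIC)
cv2.imwrite('pics/c2.png',b[...,::-1])
E
```

```text
K 404.305884201274 369.3226379406502
z hist [(np.float64(0.0), np.int64(1465)), (np.float64(0.008), np.int64(701)), (np.float64(0.016), np.int64(47)), (np.float64(0.024), np.int64(3)), (np.float64(0.032), np.int64(7)), (np.float64(0.04), np.int64(4)), (np.float64(0.048), np.int64(8)), (np.float64(0.056), np.int64(28)), (np.float64(0.064), np.int64(18)), (np.float64(0.072), np.int64(32)), (np.float64(0.08), np.int64(32)), (np.float64(0.088), np.int64(70)), (np.float64(0.096), np.int64(143)), (np.float64(0.104), np.int64(469)), (np.float64(0.112), np.int64(175)), (np.float64(0.12), np.int64(0))]
high rect ((575.8212890625, -200.74679565429688), (184.0591583251953, 65.24237060546875), 88.00222778320312) 0.11027143941650604
base rect ((593.9877319335938, -195.6586151123047), (273.2648010253906, 169.53456115722656), 82.54265594482422) 817
top case z [2245  479  590 1048  910  276  222  235  259  262  296  400  249    0]
0.085 760 [[0.42, 0.125], [0.521, 0.165], [0.659, 0.274]] 0.10473366595096134
0.12 335 [[0.419, 0.267], [0.529, 0.279], [0.654, 0.292]] 0.14963157458568796
0.18 410 [[0.419, 0.221], [0.536, 0.233], [0.655, 0.246]] 0.20998283599336523
0.22 649 [[0.422, 0.186], [0.536, 0.198], [0.655, 0.214]] 0.24945500354373507
scene case z [1135  365  556  972  845  206  213  230  239  260  257  372  121    0]
0.085 544 [[0.424, 0.127], [0.599, 0.172], [0.663, 0.301]] 0.10492226681360203
0.12 327 [[0.428, 0.268], [0.554, 0.28], [0.662, 0.292]] 0.14996259053859876
0.18 395 [[0.426, 0.221], [0.555, 0.234], [0.663, 0.247]] 0.20991259402588489
0.22 493 [[0.428, 0.187], [0.554, 0.201], [0.662, 0.215]] 0.24817725724135356
spray [[0.252, -0.152, 0.031], [0.681, 0.001, 0.123], [0.713, 0.056, 1.261]]
open [[0.252, -0.152, 0.03], [0.421, 0.008, 0.108], [0.458, 0.044, 1.261]]
jar [[0.252, -0.521, 0.032], [0.51, -0.482, 0.088], [0.545, -0.152, 1.261]]
```

View pics/c1.png

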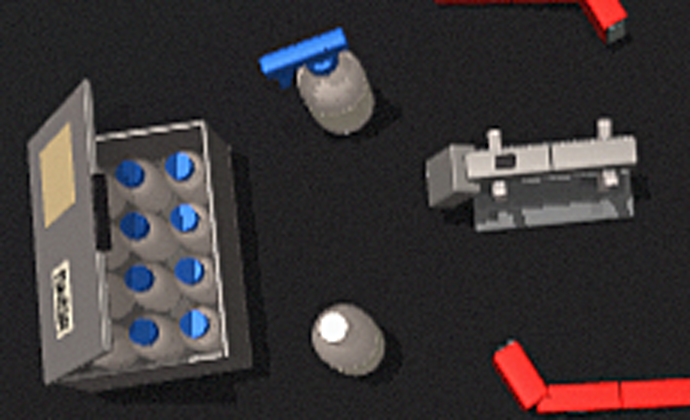

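View pics/c2.png

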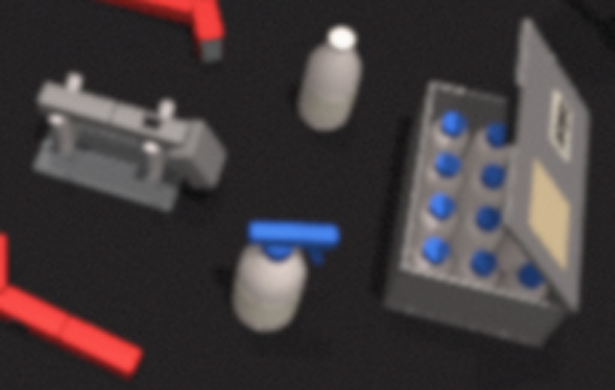

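The crops show the lid leaning over the case at about 50°. The barcode (c1 60,298) is at the robot end, with the lip in the middle of the free edge (c1 100,210). The scanner's head points left, towards the case. Next I fit the lid plane for the push.

```bash
python3 - <<'E'
from h import *
for n,b in(('top',(145,230,145,255)),('scene',(395,470,185,295))):
    im,d,p=load(n);C=cloud(d,p)[b[2]:b[3],b[0]:b[1]].reshape(-1,3);I=im[b[2]:b[3],b[0]:b[1]].reshape(-1,3).astype(int)
    q=C[(C[:,2]>.125)&(C[:,2]<.235)]
    for _ in range(3):
        c=q.mean(0);N=np.linalg.svd(q-c)[2][2];N*=np.sign(N[2]);q=q[abs((q-c)@N)<.004]
    yaw=np.arctan2(N[1],N[0]);ax=np.array([-N[1],N[0],0])/np.hypot(*N[:2])
    lid=C[(abs((C-c)@N)<.004)&(C[:,2]>.1)]
    dn=np.cross(ax,N);dn*=np.sign(dn[2])
    s=(lid-c)@dn; a=(lid-c)@ax
    top=c+dn*np.percentile(s,99.5);print(n,'N',N.round(3),'angle',np.degrees(np.arccos(N[2])).round(1),'c',c.round(3),'topedge',top.round(3),'alongrange',np.percentile(a,[.5,99.5]).round(3),'mid',(c+ax*np.percentile(a,[.5,99.5]).mean()).round(3),'dn',dn.round(3))
    e=lid[s>np.percentile(s,90)]
    # hinge line: point on plane, 8mm below outer face at z=.1
    k=(.1-(c-.008*N)[2])/dn[2];print('hinge',(c-.008*N+k*dn+ax*np.percentile(a,[.5,99.5]).mean()).round(3))
    w=(I.min(1)>150)&(abs((C-c)@N)<.006)&(C[:,2]>.11);print('white',w.sum(),C[w].mean(0).round(3) if w.any() else '')
    bf=(I[:,0]-I[:,2]>35)&(abs((C-c)@N)<.006);print('buff',bf.sum(),C[bf].mean(0).round(3))
E
```

```text
top N [-0.019  0.791  0.611] angle 52.3 c [0.535 0.243 0.183] topedge [0.536 0.192 0.248] alongrange [-0.124  0.117] mid [0.538 0.243 0.183] dn [ 0.014 -0.611  0.791]
hinge [0.537 0.297 0.1  ]
white 88 [0.501 0.236 0.19 ]
buff 309 [0.592 0.252 0.174]
scene N [-0.015  0.79   0.613] angle 52.2 c [0.553 0.244 0.183] topedge [0.554 0.194 0.247] alongrange [-0.111  0.132] mid [0.542 0.244 0.183] dn [ 0.012 -0.613  0.79 ]
hinge [0.541 0.297 0.1  ]
white 29 [0.485 0.25  0.173]
buff 287 [0.603 0.251 0.175]
```

```bash
python3 -m handwheel '[[[-0.1,-0.03,-0.05],[0,0,0.04]],[[-0.2,-0.06,-0.1],[0,0,0.08]],[[-0.3,-0.09,-0.1],[0,0,0.12]],[[-0.4,-0.12,-0.1],[0,0,0.16]],[[-0.48,-0.15,-0.1],[0,0,0.2]],[[-0.56,-0.17,-0.1],[0,0,0.24]],[[-0.64,-0.19,-0.1],[0,0,0.28]],[[-0.72,-0.21,-0.1],[0,0,0.32]],[[-0.775,-0.233,-0.1],[0,0,0.353]],[[-0.775,-0.233,-0.1],[0,0,0.353]]]' 0 40; python3 -c "
from h import *
o=observe();print({k:np.round(v,3).tolist() for k,v in o.items()})"
```

```text
time_s: 1.1
position: [0.542, 0.2127, 0.2801]
tool_rot: [[0.006, 1.0, -0.001], [1.0, -0.006, -0.001], [-0.001, -0.001, -1.0]]
ft_force: [-0.2, -0.5, -0.5]
grip_width: 0.0001
gripper_force: 0.0
{'time_s': 1.1, 'q': [9.795, 23.599, 63.425, -0.035, 93.063, 10.159], 'qvel': [3.65, -1.767, 2.15, 1.079, 0.258, -3.046], 'joint_efforts': [-1.959, -47.525, -25.22, -0.158, -0.005, 0.513], 'position': [0.542, 0.213, 0.28], 'tool_rot': [[0.006, 1.0, -0.001], [1.0, -0.006, -0.001], [-0.001, -0.001, -1.0]], 'ft_force': [-0.224, -0.499, -0.48], 'wrist_torque': [-0.017, -0.036, 0.013], 'gripper_force': 0.0, 'grip_width': 0.0}
```

```bash
python3 -m handwheel '[[[0,0,0.08],[0,0,0]],[[-0.005,0,0.125],[0,0,0]],[[-0.025,0,0.145],[0,0,0]],[[-0.043,0,0.162],[0,0,0]],[[-0.06,0,0.182],[0,0,0]],[[-0.075,0,0.201],[0,0,0]],[[-0.098,0,0.246],[0,0,0]],[[-0.108,0,0.27],[0,0,0]],[[-0.114,0,0.294],[0,0,0]],[[-0.118,0,0.315],[0,0,0]]]'
python3 -m handwheel '[[[0,0,0.005],[0,0,0]],[[0,0,0.01],[0,0,0]],[[0,0,0.015],[0,0,0]],[[0,0,0.02],[0,0,0]],[[0,0,0.025],[0,0,0]],[[0,0,0.027],[0,0,0]],[[0,0,0.029],[0,0,0]],[[0,0,0.029],[0,0,0]]]'
```

```text
time_s: 2.1
position: [0.5402, 0.1556, 0.1234]
tool_rot: [[0.001, 1.0, 0.001], [1.0, -0.001, -0.0], [-0.0, 0.001, -1.0]]
ft_force: [-0.0, -0.4, 1.3]
grip_width: -0.0001
gripper_force: 0.4
time_s: 2.9
position: [0.54, 0.1565, 0.1092]
tool_rot: [[-0.0, 1.0, -0.0], [1.0, 0.0, 0.0], [0.0, -0.0, -1.0]]
ft_force: [-0.6, 0.4, 1.6]
grip_width: -0.0002
gripper_force: 0.0
```

```bash
python3 -m handwheel '[[[0,0,0.002],[0,0,0]],[[0,0,0.004],[0,0,0]],[[0,0,0.006],[0,0,0]],[[0,0,0.006],[0,0,0]],[[0,0,0.006],[0,0,0]]]'
```

```text
time_s: 3.4
position: [0.5401, 0.1564, 0.1079]
tool_rot: [[-0.0, 1.0, 0.001], [1.0, 0.0, -0.0], [-0.0, 0.001, -1.0]]
ft_force: [-4.9, -1.5, 13.2]
grip_width: 0.0001
gripper_force: 6.8
```

```bash
python3 -m handwheel '[[[0,0,-0.1],[0,0,0]],[[0,0,-0.2],[0,0,0]],[[0,0,-0.3],[0,0,0]],[[0,0,-0.384],[0,0,0]],[[-0.08,0.01,-0.384],[0,0,0]],[[-0.18,0.02,-0.384],[0,0,0]],[[-0.28,0.03,-0.384],[0,0,0]],[[-0.38,0.04,-0.384],[0,0,0]],[[-0.48,0.05,-0.384],[0,0,0]],[[-0.58,0.06,-0.384],[0,0,0]]]' 1
python3 -m handwheel '[[[-0.06,0.01,0],[0,0,0]],[[-0.113,0.01,0],[0,0,0]],[[-0.113,0.01,0],[0,0,0]],[[-0.113,0.01,0],[0,0,0]],[[-0.113,0.01,0],[0,0,0]]]'
python3 - <<'E'
from h import *
p=camera_params('wrist');print(p,observe()['q'])
im,d,p=snap('wrist');a=im
for n in('top','scene'):snap(n)
it,dt,pt=load('top')
b=cv2.resize(it[120:260,140:370],(640,390),interpolation=cv2.INTER_CUBIC)[:200]
cv2.imwrite('pics/w1.png',np.vstack([a,b])[...,::-1])
E
```

```text
time_s: 4.4
position: [0.5697, -0.1343, 0.2983]
tool_rot: [[-0.0, 1.0, 0.0], [1.0, 0.0, 0.0], [0.0, 0.0, -1.0]]
ft_force: [0.7, 0.3, -0.2]
grip_width: 0.0854
gripper_force: 0.0
time_s: 4.9
position: [0.5749, -0.1878, 0.2984]
tool_rot: [[-0.001, 1.0, 0.0], [1.0, 0.001, 0.0], [0.0, 0.0, -1.0]]
ft_force: [0.0, 0.7, 0.2]
grip_width: 0.0856
gripper_force: 0.0
{'K': array([[345.68802694,   0.        , 324.83978153],
       [  0.        , 345.68802694, 197.26305191],
       [  0.        ,   0.        ,   1.        ]]), 'R': array([[ 9.99999677e-01,  5.90178234e-04, -5.46173634e-04],
       [ 7.25547552e-04, -9.55060460e-01,  2.96410173e-01],
       [-3.46694010e-04, -2.96410473e-01, -9.55060580e-01]]), 't': array([-0.57427344, -0.23844148,  0.38860889])} [-2.93001357e+01  2.56392121e+01  5.71837776e+01  1.25633991e-02
  9.71795794e+01 -2.93565759e+01]
```

View pics/w1.png

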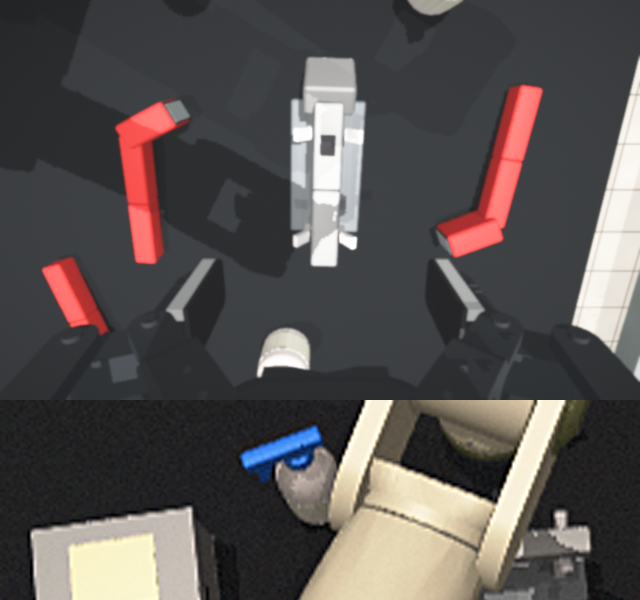

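The top view shows the lid lying shut. In the wrist view the handle's top face spans columns 313–342 and rows 103–265, with prong tips at (301,133), (354,135), (302,240) and (347,241). I measure the handle from its rows clear of the prongs.

```bash
python3 - <<'E'
from h import *
im,d,p=load('wrist');C=cloud(d,p)
m=(C[...,2]>.10)&(C[...,2]<.12);m[:,:285]=0;m[:,370:]=0;m[:60]=0;m[290:]=0
zt=[];L=[]
for v in list(range(150,226,5)):
    u=np.where(m[v])[0]; 
    a=ray(u.min()-.5,v,p,.111);b=ray(u.max()+.5,v,p,.111);L.append([a,b]);zt.append(np.median(C[v,u,2]))
L=np.array(L);print('z top',np.median(zt),'width',(L[:,1,0]-L[:,0,0]).mean().round(4))
c=L.mean(1);f=np.polyfit(c[:,1],c[:,0],1);print('axis x=%.4f+%.4f*y'%(f[1],f[0]),'yaw from +y deg',np.degrees(np.arctan(f[0])))
# handle ends along y in centre columns
for u in(322,327,332):
    v=np.where(m[:,u])[0];print(u,v.min(),v.max(),ray(u,v.min()-.5,p,.111).round(4),ray(u,v.max()+.5,p,.111).round(4))
# prongs
n,lab,st,cen=cv2.connectedComponentsWithStats(m.astype('u1'))
for i in range(1,n):
    if st[i,4]>15:print(st[i],cen[i].round(1),np.median(C[lab==i],0).round(4))
# base
mb=(C[...,2]>.007)&(C[...,2]<.017);mb[:,:280]=0;mb[:,380:]=0;mb[:80]=0;mb[260:]=0
q=C[mb];print('base',np.percentile(q,[1,99],0).round(4).tolist())
# label in top & scene views
for n in('top','scene'):
    im,d,p=load(n);C=cloud(d,p)
    r=(C[...,0]>.41)&(C[...,0]<.67)&(C[...,1]>.10)&(C[...,1]<.33)&(C[...,2]>.095)&(C[...,2]<.12)
    q=C[r];print(n,'lid z',np.median(q[:,2]).round(4),np.percentile(q,[1,99],0).round(3)[:,:2].tolist(),cv2.minAreaRect((q[:,:2]*1000).astype('f4')),r.sum())
    w=r&(im.min(2)>150)&(im.max(2).astype(int)-im.min(2)<30);print('white',w.sum(),C[w].mean(0).round(4))
E
```

```text
z top 0.11118374386095564 width 0.0278
axis x=0.5824+0.0349*y yaw from +y deg 1.9996256237919912
322 81 265 [ 0.5718 -0.104   0.111 ] [ 0.5715 -0.291   0.111 ]
327 83 265 [ 0.5764 -0.1057  0.111 ] [ 0.5768 -0.291   0.111 ]
332 83 266 [ 0.5809 -0.1057  0.111 ] [ 0.5821 -0.2922  0.111 ]
[ 303   81   53  186 5684] [326.5 164.3] [ 0.5756 -0.1779  0.111 ]
[294 128  15  14 182] [300.4 134.1] [ 0.5509 -0.1524  0.1093]
[347 129  16  15 192] [354.5 135.8] [ 0.6029 -0.1539  0.1088]
[293 232  14  16 163] [299.1 239. ] [ 0.5474 -0.2615  0.1087]
[342 233  14  16 164] [348.4 240.4] [ 0.5993 -0.2631  0.1085]
base [[0.5295, -0.2897, 0.0097], [0.6204, -0.1259, 0.0143]]
top lid z 0.1078 [[0.426, 0.12], [0.659, 0.295]] ((540.531494140625, 206.83071899414062), (245.5146484375, 181.20065307617188), 1.5812698602676392) 4328
white 3129 [0.5428 0.2006 0.1077]
scene lid z 0.1065 [[0.424, 0.123], [0.663, 0.296]] ((542.0686645507812, 208.3484344482422), (247.03799438476562, 180.9708251953125), 1.6954267024993896) 3741
white 1839 [0.5607 0.2183 0.1065]
```

```bash
python3 -m handwheel '[[[-0.038,0,0.08],[0,0,0.011]],[[-0.038,0,0.16],[0,0,0.011]],[[-0.038,0,0.24],[0,0,0.011]],[[-0.038,0,0.31],[0,0,0.011]],[[-0.038,0,0.36],[0,0,0.011]],[[-0.038,0,0.4],[0,0,0.011]],[[-0.038,0,0.43],[0,0,0.011]],[[-0.038,0,0.445],[0,0,0.011]],[[-0.038,0,0.445],[0,0,0.011]]]'
python3 -m handwheel '[[[0,0,0],[0,0,0]],[[0,0,0],[0,0,0]],[[0,0,0],[0,0,0]],[[0,0,0],[0,0,0]],[[0,0,0],[0,0,0]],[[0,0,0],[0,0,0]],[[0,0,0],[0,0,0]],[[0,0,0],[0,0,0]]]' 0.1 60
python3 - <<'E'
from h import *
for n in('top','scene'):
    im,d,p=load(n);C=cloud(d,p)
    r=(C[...,0]>.44)&(C[...,0]<.53)&(C[...,1]>.17)&(C[...,1]<.28)&(C[...,2]>.095)&(C[...,2]<.12)
    g=im.max(2)
    if r.sum()<50: print(n,'hidden');continue
    w=r&(im.min(2)>np.percentile(g[r],50)+25);k=r&(g<np.percentile(g[r],50)-30)
    for s,mm in(('white',w),('dark',k)):
        q=C[mm]; 
        if len(q)>4:print(n,s,len(q),np.percentile(q,[3,97],0).round(3)[:,:2].tolist(),q.mean(0).round(3))
E
```

```text
time_s: 5.95
position: [0.5748, -0.2073, 0.0753]
tool_rot: [[0.034, 0.999, -0.001], [0.999, -0.034, 0.001], [0.001, -0.001, -1.0]]
ft_force: [-0.5, -0.0, 0.3]
grip_width: 0.0855
gripper_force: 0.0
time_s: 6.75
position: [0.5753, -0.208, 0.0765]
tool_rot: [[0.035, 0.999, 0.001], [0.999, -0.035, -0.001], [-0.001, 0.001, -1.0]]
ft_force: [-1.0, 0.8, 5.8]
grip_width: 0.0273
gripper_force: 59.7
top white 88 [[0.456, 0.2], [0.517, 0.243]] [0.492 0.221 0.108]
top dark 97 [[0.456, 0.204], [0.512, 0.261]] [0.486 0.222 0.108]
scene white 96 [[0.458, 0.198], [0.517, 0.244]] [0.492 0.223 0.107]
scene dark 53 [[0.464, 0.212], [0.504, 0.229]] [0.483 0.221 0.107]
```

```bash
python3 -m handwheel '[[[0,0,-0.01],[0,0,0]],[[0,0,-0.03],[0,0,0]],[[0,0,-0.07],[0,0,0]],[[0,0,-0.13],[0,0,0]],[[0,0,-0.19],[0,0,0]],[[0,0,-0.26],[0,0,0]],[[0,0,-0.33],[0,0,0]],[[0,0,-0.4],[0,0,0]],[[0,0,-0.46],[0,0,0]],[[0,0,-0.48],[0,0,0]]]'
python3 -m handwheel '[[[0.03,-0.01,0],[0,0,0]],[[0.09,-0.03,0],[0,0,0]],[[0.16,-0.05,0],[0,0,0]],[[0.23,-0.07,0],[0,0,0]],[[0.3,-0.09,0],[0,0,0]],[[0.37,-0.11,0],[0,0,0]],[[0.43,-0.13,0],[0,0,0]],[[0.46,-0.14,0],[0,0,0]],[[0.48,-0.145,0],[0,0,0]],[[0.48,-0.145,0],[0,0,0]]]'
python3 - <<'E'
from h import *
o=observe();print(o['q'],o['ft_force'],o['wrist_torque'])
im,d,p=snap('wrist');cv2.imwrite('pics/w2.png',im[...,::-1])
E
```

```text
time_s: 7.75
position: [0.5752, -0.2079, 0.3194]
tool_rot: [[0.034, 0.999, 0.005], [0.999, -0.034, -0.003], [-0.003, 0.005, -1.0]]
ft_force: [-0.1, 0.6, -2.7]
grip_width: 0.0272
gripper_force: 59.3
time_s: 8.75
position: [0.5107, 0.0349, 0.3155]
tool_rot: [[0.034, 0.999, -0.001], [0.999, -0.034, 0.0], [0.0, -0.001, -1.0]]
ft_force: [0.5, -0.3, -2.6]
grip_width: 0.0272
gripper_force: 59.3
[-9.35561006e+00  1.51789007e+01  7.03713292e+01 -4.08552798e-03
  9.44883200e+01 -7.42344329e+00] [ 0.51194129 -0.25541778 -2.55727692] [-0.05868096 -0.02938104 -0.00035328]
```

View pics/w2.png

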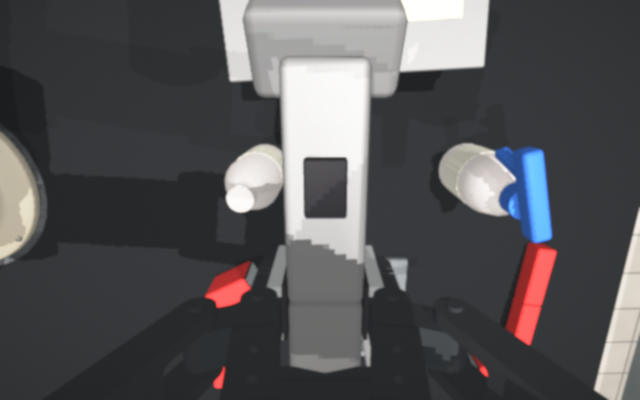

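The wrist view shows the handle centred and straight in the fingers (columns 282–370, centre 326), and both bottles still standing. Now to the scanning pose.

```bash
python3 -m handwheel '[[[0.03,-0.01,0],[0,-0.01,0]],[[0.07,-0.02,0],[0,-0.03,0]],[[0.11,-0.03,0],[0,-0.055,0]],[[0.14,-0.045,0.01],[0,-0.08,0]],[[0.17,-0.055,0.025],[0,-0.105,0]],[[0.19,-0.062,0.04],[0,-0.13,0]],[[0.2,-0.062,0.06],[0,-0.15,0]],[[0.2,-0.062,0.075],[0,-0.162,0]],[[0.2,-0.062,0.084],[0,-0.1667,0]],[[0.2,-0.062,0.084],[0,-0.1667,0]]]'
cat > chk.py <<'E'
from h import *
o=observe();T=np.array(o['tool_rot']);P=np.array(o['position'])
im,d,p=snap('wrist');C=(cloud(d,p)-P)@T   # tool frame
v=slice(70,330);q=C[v,300:350].reshape(-1,3);q=q[(q[:,2]<-.02)&(q[:,2]>-.05)]
for _ in range(3):
    c=np.median(q,0);N=np.linalg.svd(q-q.mean(0))[2][2];N*=-np.sign(N[2]);q=q[abs((q-q.mean(0))@N)<.003]
m=q.mean(0);print('handle top z (tool) at x=0',m[2]+ (N[0]*m[0]+N[1]*m[1])/N[2],'normal',N.round(3),'x',q[:,0].min(),q[:,0].max())
sx=np.array([-N[2],0,N[0]]);sx/=np.linalg.norm(sx);sx*=np.sign(sx[0]);sz=N;sy=np.cross(sz,sx)
ztop=m[2]+(N[0]*m[0]+N[1]*m[1])/N[2]
grip=np.array([0,0,ztop])-.013*sz
for nm,g,a,b in(('model',np.array([0,0,-.0215]),np.array([1.,0,0]),np.array([0,0,-1.])),('meas',grip,sx,sz)):
    w=g+.1165*a-.0528*b; L=.5*a-.866*b
    W=P+T@w;l=T@L;B=np.array([.486,.221,.108]);t=(B-W)@l
    print(nm,'window',W.round(4),'dir',l.round(3),'dist',t.round(4),'miss',(W+l*t-B).round(4))
print(o['time_s'],o['q'].round(1) if hasattr(o['q'],'round') else o['q'],np.round(o['qvel'],2))
E
python3 chk.py
```

```text
time_s: 9.8
position: [0.4835, 0.135, 0.2729]
tool_rot: [[0.03, 0.999, -0.019], [0.865, -0.035, -0.5], [-0.5, -0.002, -0.866]]
ft_force: [0.4, -0.9, -1.6]
grip_width: 0.0275
gripper_force: 59.3
handle top z (tool) at x=0 -0.034848702823875595 normal [-0.008 -0.001 -1.   ] x -0.009951054749411362 0.08113708772901718
model window [0.4864 0.2202 0.1875] dir [-0.002 -0.    -1.   ] dist 0.0795 miss [ 0.0002 -0.0008  0.    ]
meas window [0.4865 0.2213 0.1884] dir [-0.001  0.008 -1.   ] dist 0.0804 miss [0.0004 0.001  0.    ]
9.8 [ 16.1  22.1  72.8 -28.5  94.8  18.1] [-0.42 -1.39 -1.22  0.64  0.5  -0.57]
```

The aim is within 1 mm at 80 mm. Holding now.

```bash
for i in 1 2; do python3 -m handwheel '[[[0,0,0],[0,0,0]],[[0,0,0],[0,0,0]],[[0,0,0],[0,0,0]],[[0,0,0],[0,0,0]],[[0,0,0],[0,0,0]],[[0,0,0],[0,0,0]],[[0,0,0],[0,0,0]],[[0,0,0],[0,0,0]],[[0,0,0],[0,0,0]],[[0,0,0],[0,0,0]]]'; done; python3 - <<'E'
from h import *
it,_,pt=snap('top');im,_,ps=snap('scene')
cv2.imwrite('pics/hold.png',np.vstack([cv2.resize(it[130:260,140:370],(560,300)),cv2.resize(im[150:310,270:480],(400,300))[:, :400] if 0 else cv2.resize(im[160:300,240:500],(560,300))])[...,::-1])
E
```

```text
time_s: 10.85
position: [0.4832, 0.1356, 0.2738]
tool_rot: [[0.03, 0.999, -0.017], [0.865, -0.034, -0.5], [-0.5, -0.0, -0.866]]
ft_force: [0.0, -1.4, -1.4]
grip_width: 0.0274
gripper_force: 59.3
time_s: 11.85
position: [0.4832, 0.1355, 0.2738]
tool_rot: [[0.03, 0.999, -0.017], [0.865, -0.035, -0.5], [-0.5, -0.0, -0.866]]
ft_force: [-0.8, 0.5, -2.9]
grip_width: 0.0272
gripper_force: 59.3
```

View pics/hold.png

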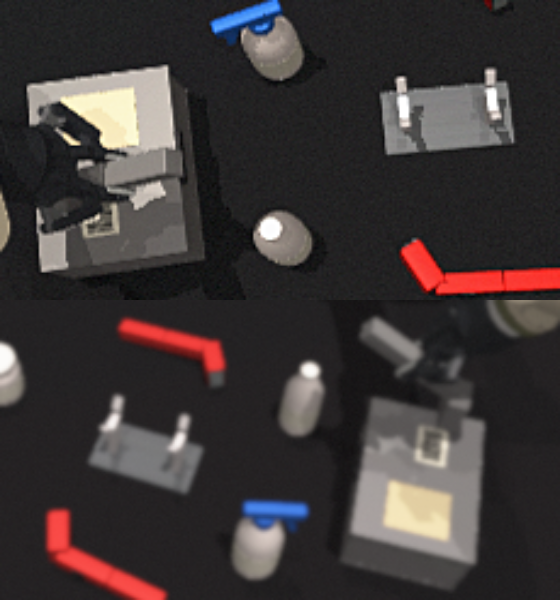

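The hold view shows the scanner over the label with the lid shut, the bottles standing and the rest empty. The barcode is visible below the head at (100,218) in the top half. Returning to the rest now.

```bash
python3 -m handwheel '[[[-0.02,0,-0.03],[0,0.005,0]],[[-0.04,0.01,-0.05],[0,0.02,0]],[[-0.07,0.02,-0.05],[0,0.05,0]],[[-0.1,0.03,-0.04],[0,0.08,0]],[[-0.14,0.045,-0.02],[0,0.11,0]],[[-0.18,0.055,0],[0,0.14,0]],[[-0.205,0.062,0.02],[0,0.16,0]],[[-0.215,0.062,0.027],[0,0.1667,0]],[[-0.215,0.062,0.027],[0,0.1667,0]]]'
python3 -m handwheel '[[[-0.03,0.01,0],[0,0,0]],[[-0.09,0.03,0],[0,0,0]],[[-0.16,0.05,0],[0,0,0]],[[-0.23,0.07,0],[0,0,0]],[[-0.3,0.09,0],[0,0,0]],[[-0.37,0.11,0],[0,0,0]],[[-0.43,0.13,0],[0,0,0]],[[-0.46,0.14,0],[0,0,0]],[[-0.48,0.145,0],[0,0,0]],[[-0.48,0.145,0],[0,0,0]]]'
python3 chk.py
```

```text
time_s: 12.85
position: [0.5106, 0.0337, 0.3157]
tool_rot: [[0.037, 0.999, -0.001], [0.999, -0.037, -0.001], [-0.001, -0.001, -1.0]]
ft_force: [0.1, 0.4, -1.5]
grip_width: 0.0273
gripper_force: 59.3
time_s: 13.85
position: [0.5752, -0.2077, 0.3155]
tool_rot: [[0.034, 0.999, -0.001], [0.999, -0.034, -0.0], [-0.0, -0.001, -1.0]]
ft_force: [-0.1, -0.1, -2.0]
grip_width: 0.0271
gripper_force: 59.3
handle top z (tool) at x=0 -0.03502950109763919 normal [-0.008  0.004 -1.   ] x -0.010328691694170857 0.08130701020374088
model window [ 0.5791 -0.0913  0.2842] dir [ 0.017  0.5   -0.866] dist 0.3071 miss [ 0.0983 -0.1588 -0.0897]
meas window [ 0.5789 -0.0908  0.2857] dir [ 0.014  0.507 -0.862] dist 0.3099 miss [ 0.0971 -0.1547 -0.0894]
13.85 [-30.9  26.2  53.6  -0.  100.2 -29. ] [ 1.43 -1.46  1.43  0.57 -0.13  0.64]
```

```bash
python3 -m handwheel '[[[0,0,0.05],[0,0,0]],[[0,0,0.12],[0,0,0]],[[0,0,0.19],[0,0,0]],[[0,0,0.26],[0,0,0]],[[0,0,0.32],[0,0,0]],[[0,0,0.37],[0,0,0]],[[0,0,0.41],[0,0,0]],[[0,0,0.44],[0,0,0]],[[0,0,0.46],[0,0,0]],[[0,0,0.465],[0,0,0]]]'
python3 -m handwheel '[[[0,0,0.003],[0,0,0]],[[0,0,0.006],[0,0,0]],[[0,0,0.009],[0,0,0]],[[0,0,0.011],[0,0,0]],[[0,0,0.011],[0,0,0]],[[0,0,0.011],[0,0,0]]]'
```

```text
time_s: 14.9
position: [0.5747, -0.2066, 0.0829]
tool_rot: [[0.033, 0.999, -0.001], [0.999, -0.033, 0.001], [0.001, -0.001, -1.0]]
ft_force: [0.1, -0.7, -1.8]
grip_width: 0.0272
gripper_force: 59.5
time_s: 15.5
position: [0.575, -0.2077, 0.078]
tool_rot: [[0.035, 0.999, 0.0], [0.999, -0.035, -0.0], [-0.0, 0.0, -1.0]]
ft_force: [0.1, -0.2, -2.5]
grip_width: 0.0275
gripper_force: 59.5
```

```bash
python3 -m handwheel '[[[0,0,0.001],[0,0,0]],[[0,0,0.002],[0,0,0]],[[0,0,0.003],[0,0,0]],[[0,0,0.003],[0,0,0]],[[0,0,0.003],[0,0,0]]]'
```

```text
time_s: 16.0
position: [0.5749, -0.2077, 0.0765]
tool_rot: [[0.035, 0.999, 0.0], [0.999, -0.035, -0.0], [-0.0, 0.0, -1.0]]
ft_force: [-0.3, 0.2, 0.1]
grip_width: 0.0276
gripper_force: 59.7
```

The seat now carries the weight. I release, retreat and look.

```bash
python3 -m handwheel '[[[0,0,0],[0,0,0]],[[0,0,0],[0,0,0]],[[0,0,0],[0,0,0]],[[0,0,0],[0,0,0]],[[0,0,0],[0,0,0]],[[0,0,0],[0,0,0]],[[0,0,0],[0,0,0]]]' 1 20
python3 -m handwheel '[[[0,0,-0.02],[0,0,0]],[[0,0,-0.06],[0,0,0]],[[0,0,-0.12],[0,0,0]],[[0,0,-0.2],[0,0,0]],[[0,0,-0.28],[0,0,0]],[[0,0,-0.36],[0,0,0]],[[0.02,0,-0.43],[0,0,0]],[[0.038,0,-0.445],[0,0,0]],[[0.038,0,-0.445],[0,0,0]],[[0.038,0,-0.445],[0,0,0]]]'
python3 - <<'E'
from h import *
im,d,p=snap('wrist');C=cloud(d,p);snap('top');sc,_,_=snap('scene')
m=(C[...,2]>.10)&(C[...,2]<.12);m[:,:285]=0;m[:,370:]=0;m[:60]=0;m[290:]=0
L=[]
for v in range(150,226,5):
    u=np.where(m[v])[0];L.append([ray(u.min()-.5,v,p,.111),ray(u.max()+.5,v,p,.111)])
c=np.array(L).mean(1);f=np.polyfit(c[:,1],c[:,0],1);print('axis x=%.4f+%.4f*y'%(f[1],f[0]))
for u in(322,327,332):
    v=np.where(m[:,u])[0];print(u,ray(u,v.max()+.5,p,.111).round(4), 'z tail/head',C[250,u,2],C[115,u,2])
cv2.imwrite('pics/end.png',np.vstack([im,cv2.resize(sc[150:300,220:480],(640,369))[:200]])[...,::-1])
E
```

```text
time_s: 16.7
position: [0.5749, -0.2077, 0.0764]
tool_rot: [[0.034, 0.999, -0.0], [0.999, -0.034, 0.0], [0.0, -0.0, -1.0]]
ft_force: [-0.7, -0.4, -0.6]
grip_width: 0.0853
gripper_force: 0.0
time_s: 17.7
position: [0.5752, -0.1885, 0.2978]
tool_rot: [[0.034, 0.999, -0.002], [0.999, -0.034, 0.001], [0.001, -0.002, -1.0]]
ft_force: [0.2, -0.7, 0.3]
grip_width: 0.0857
gripper_force: 0.0
axis x=0.5812+0.0347*y
322 [ 0.5678 -0.291   0.111 ] z tail/head 0.11084884641050555 0.11125195867143874
327 [ 0.5731 -0.2912  0.111 ] z tail/head 0.11216113304846619 0.1123823816394089
332 [ 0.5784 -0.2913  0.111 ] z tail/head 0.11075868783402387 0.11136021670740816
```

View pics/end.png

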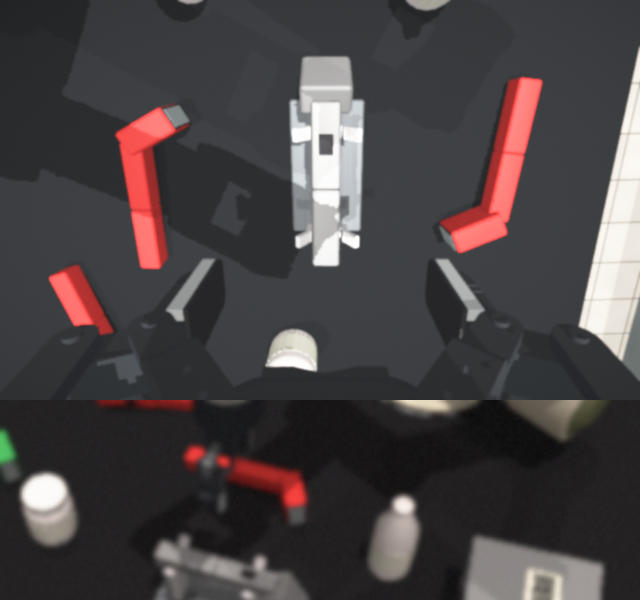

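The scanner is level on both forks (columns 313–340), its tail within 1 mm of where it was and its yaw unchanged. The lid is shut, and the jar and open bottle stand. The arm is clear of everything.

```bash
python3 -c "
from rig import *
print(close_job())"
```

```text
the job is handed in; nothing more can be done
None
```

I shut the lid, held the scanner about 8 cm above the barcode for 2 s, and laid it back on its rest with the bottles and jar left standing; the job is handed in, but no verdict came back.

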